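Clear the capsule off the coffee caddy and hold its lid open for refilling

ROBOT

A 6-joint arm with a two-finger parallel gripper is mounted at the origin on a cart in front of the work surface, level with it; the furniture and walls round the work are solid. World frame = base frame: x ahead of the robot, y to its left, z up, the work surface at z = 0. Lengths are in m, angles in rad, forces in N, time in s.
With the tool pointing down it reaches from about 0.35 to 0.85 m from the base axis. Payload 8.1 kg.
Tool frame: the origin (TCP) lies on the mounting face of the last link; the fingertips stand 186 mm ahead of it and the grasp point (between the pads) lies 167 mm ahead of it (robot.finger_overhang is the distance from the TCP to the fingertips, in m); z points along the fingers, y is the line along which they close (so a half turn about z gives the same grasp; the last joint's range is limited). The gripper opens to 93 mm and grips with 3 to 60 N. Pads are 15 mm wide; open, the fingers measure 128 mm over their backs; the gripper's body (75 mm by 188 mm) begins 65 mm behind the grasp point.
Start: joints at [-1.19, 0.13, 1.488, -0, 1.523, -0.085], TCP at [0.27, -0.536, 0.405] pointing down, gripper open.
Joint ranges: [-2.96, 2.96], [-0.89, 2.26], [0.02, 2.5], [-1.34, 4.48], [0, 2.73], [-2.66, 2.66]. Speed limits (rad/s): [2.39, 2.39, 2.79, 3.14, 3.14, 3.14].

INTERFACE

Orientations are given as a rotation vector (axis times angle).
In Python, from plant import readout, read_camera, get_calibration, job, robot gives the robot as it stands.
- The arm moves only by the shell command python3 -m handwheel 'ROWS' [FORCE]. ROWS is JSON, a list of rows, each a list of 5 numbers: the shift along the world's x, y, z in cm, then the turn about the world's z in rad, then the closure, from 0 (fully open) to 1 (shut). In form: [[tx, ty, tz, spin, gripper], ...]. A call has 1 to 10 rows; each row shifts and turns the commanded pose from where the row before left it; what a row does not reach is not made up. A row lasts 1/8 s, in which the tool goes at most 62.5 mm and 10.7 degrees, less where a joint would pass 70% of its speed; a pose out of reach is approached as far as the arm can. A call is refused whole if a number of a shift passes 6.25 or a number of a turn 0.188, either way. A call with a gripper value outside its range is refused whole. The fingers move at their own pace and stop on an object; FORCE is the grip in N (left out, the last holds). Time passes only in rows, so rows that do not move let the fingers close. It gives the time, the measured TCP pose, the force, the opening and the grip force at its end, in the units of the state.
- readout.read_state(): the state, without advancing time (a new reading comes with each control period).
- read_camera(name): name is "side" or "top" or "wrist"; returns the picture (384x512x3 uint8, red, green, blue); there is no depth.
- get_calibration(name): a dict with "fovy" (degrees; the focal length in pixels is half the picture's height over the tangent of half this angle, whatever the lens; pixels are square), "cx", "cy" (the principal point, pixels), "pose" (4x4, takes a point from camera to world coordinates). Camera axes: x right, y down, z forward; pixel columns grow to the right and rows downward; lengths in m; the calibration is good to about 2 mm. A picture is of the moment at which its call begins: read the wrist's pose just before it. get_calibration takes no time and is no camera call; for the wrist camera it gives the pose at the moment of the call.
- job.close_job(): hands the job in; it is judged then, once.
The state is a dict: "t": time; "q": joint angles; "dq": joint speeds; "joint_torque": joint torques, N m; "tool_pos": TCP position; "orientation": TCP orientation; "force": force on the tool from outside, world axes, zero at the start; "wrist_torque": the same for the moment, N m; "opening": finger opening in m; "gripper_force": force on a finger pad.
Only numpy, scipy, OpenCV 4.12 (cv2) and the standard library are available. Lean on these libraries where they do the work, as an engineer would, in place of code of your own. Each camera call takes 0.05 s, during which the arm holds its last target. There are 200 camera calls.

TASK

I want to refill the coffee caddy, but somebody left the red capsule on top of its lid: put that capsule back upright in its own well, the red one, while the lid is still shut. Then lift the lid, which has a black tab at the front for that, and hold it open at about 60 degrees from closed; it falls shut by itself, so finish while still holding it steady there, and do not let go. Leave the yellow capsule, the mugs, the little glass and the spoon where they are.

Things in the scene. Friction and masses are not known exactly. Their poses are not given: they have to be found in the camera images.
- caddy: wooden coffee caddy, fixed, 232 (x) x 226 (y) mm. Origin: centre of its underside, on the worktop; +x points to its back (hinge side), z up. Deck 10 mm thick; at x = -84 mm three coloured wells on it, at y = -72, 0, +72 mm in any order. From x = -4 to +116 mm an open box 120 x 200 mm, rim 55 mm above the worktop, shut by the lid, whose upper face is 64 mm above the worktop
- lid (a joint): angle of the pale wooden lid about the hinge at its back, which runs along the caddy's y: 0 shut, grows as the front edge rises, stop at 1.4 rad; 60 degrees = 1.047 rad. Hinge nearly free: the lid (0.22 kg) falls shut from every angle when let go. Panel 120 mm from hinge to front edge, 206 mm wide, 8 mm thick
- lid_tab (a point): grip point in the lid's black tab (middle of its thickness), 145 mm from the hinge axis; moves with the lid. The tab sticks out in the lid's plane from the middle of its front edge: 38 mm long, 18 wide (caddy's y), 10 thick; this point is 25 mm out from that edge. Pinched from above across the 18 mm, it turns between the fingers as the lid rises. Shut: 60 mm above the worktop, 50 above the deck
- lid_hinge (a point): middle of the lid's hinge axis (does not move), 60 mm above the worktop, at caddy x = +116 mm; the axis runs along the caddy's y
- red_capsule: dark red coffee capsule, loose, 11 to 19 g, standing on its wide rim with the narrow end up: 36 mm across the rim, tapering upwards, 28 mm high. Origin: centre of its underside; z up. Starts on the shut lid
- red_well: round red well, fixed on the caddy's deck: 55 mm across, 8 mm high, open on top, bore 42 mm across with its floor 2 mm above the origin (6 mm deep). Origin: centre of its underside, on the deck 10 mm above the worktop. Empty at the start
- green_well: dark green well, same shape; empty, not the place for the red capsule
- yellow_well: yellow well, same shape; the yellow capsule stands in it
- yellow_capsule: yellow coffee capsule, same shape as the red one, loose, standing in the yellow well; stays there
- white_mug: white mug, loose bystander, 80 x 113 x 91 mm, left of the caddy
- teaspoon: steel teaspoon, loose bystander, 138 mm long, left of the caddy
- shot_glass: small clear glass, loose bystander, 46 mm across, 57 mm high, right of the caddy
- green_mug: small green mug, loose bystander, 65 x 94 x 52 mm, right of the caddy
There are look-alikes about, which are no part of the job. What is shaped like the red_capsule but blue or grey is not meant.

How it is judged:
On the way, in this order (a step that is already met when the one before it is completed fails the run):
1. the red capsule stands in the red well, let go, with the lid still shut (horizontal distance between red_capsule and red_well below 0.007 m and z of red_capsule in the frame of red_well below 0.005 m and angle between red_capsule's own z axis and vertical below 0.12 rad and contact force between the fingers and red_capsule below 0.1 N and value of joint lid below 0.15 rad and linear speed of red_capsule below 0.02 m/s), for 0.2 s.
2. the lid is held by the fingers at 60 degrees, within 8 (value of joint lid between 0.908 and 1.187 rad and contact force between the fingers and lid above 0.8 N), for 0.2 s.
At the end, for the whole second after the job is handed in: Fingers still hold the lid (over 0.8 N) steady at 60 degrees within 8 (0.908 to 1.187 rad); the red capsule stands upright on the floor of the red well, within 7 mm of its centre, let go; yellow capsule moved under 12 mm, mugs, glass and spoon under 30 mm (all of step 2 and horizontal distance between red_capsule and red_well below 0.007 m and z of red_capsule in the frame of red_well below 0.005 m and angle between red_capsule's own z axis and vertical below 0.12 rad and velocity of joint lid between -0.2 and 0.2 rad/s and contact force between each of the fingers, lid and red_capsule below 0.1 N and distance of yellow_capsule from where it was at the start of the episode below 0.012 m and distance of each of white_mug, teaspoon, shot_glass, green_mug from where it was at the start of the episode below 0.03 m); the arm keeps its last pose, push and grip.
It fails at once if the yellow capsule is knocked out of its place (distance of yellow_capsule from where it was at the start of the episode above 0.02 m).
It fails at once if the lid is opened before the red capsule is in the red well (value of joint lid above 0.2 rad and horizontal distance between red_capsule and red_well above 0.02 m).
It also fails if it takes over 48 s, if anything falls off the work surface, if the arm or the gripper's body presses on something with over 40 N, if the wrist force passes 120 N, or if a joint passes its speed limit or range.

## Working session

There is one attempt and no reset: what is moved stays moved. The work goes in short steps, Python scripts to look and compute and a shell command to move; the robot and the scene stay as the last step left them, time stands still between calls to the robot, and variables do not carry over. Pictures are saved under pics/ and viewed, at most 10 in all, crops included, and the job is handed in when it is done.

```bash
mkdir -p pics; cat > h.py <<'E'
import numpy as np,cv2
from plant import readout, read_camera, get_calibration, job, robot
def snap(n,f):
    c=get_calibration(n);im=read_camera(n);cv2.imwrite('pics/'+f,cv2.cvtColor(im,cv2.COLOR_RGB2BGR));return im,c
def F(c): return 192/np.tan(np.radians(c['fovy'])/2)
def ray(c,u,v,z):
    P=np.array(c['pose']);f=F(c);d=P[:3,:3]@np.array([(u-c['cx'])/f,(v-c['cy'])/f,1]);o=P[:3,3];return o+d*(z-o[2])/d[2]
def proj(c,p):
    P=np.array(c['pose']);q=P[:3,:3].T@(np.array(p)-P[:3,3]);f=F(c);return q[:2]/q[2]*f+[c['cx'],c['cy']]
E
python3 - <<'E'
from h import *
a,c=snap('top','top0.png');b,d=snap('side','side0.png')
print(c,d,readout.read_state())
cv2.imwrite('pics/both0.png',cv2.cvtColor(np.hstack([a,b])[:,:],cv2.COLOR_RGB2BGR))
E
```

```text
{'fovy': 57.70396394115989, 'cx': 258.29089331148396, 'cy': 189.72116256239764, 'pose': array([[ 2.53770376e-02, -9.97143299e-01,  7.11424492e-02,
         4.99823371e-01],
       [-9.99677927e-01, -2.52969287e-02,  2.02693875e-03,
        -7.37410943e-02],
       [-2.21462923e-04, -7.11709738e-02, -9.97464106e-01,
         1.29032467e+00],
       [ 0.00000000e+00,  0.00000000e+00,  0.00000000e+00,
         1.00000000e+00]])} {'fovy': 48.97014238628547, 'cx': 261.4166893415926, 'cy': 197.11389225594993, 'pose': array([[-0.9073803 ,  0.31787411, -0.27498552,  0.89574415],
       [ 0.41998205,  0.65983816, -0.62307999,  0.63587918],
       [-0.01661506, -0.68085949, -0.73222557,  0.90628591],
       [ 0.        ,  0.        ,  0.        ,  1.        ]])} {'t': 0.1, 'q': array([-1.19042126e+00,  1.31116381e-01,  1.48916873e+00, -7.52628922e-06,
        1.52299398e+00, -8.54062824e-02]), 'dq': array([-0.00136891, -0.00123258, -0.00414631,  0.00133279, -0.00140255,
       -0.00070929]), 'joint_torque': array([ 1.71245971e-03, -5.61346006e+01, -4.93095231e+01,  7.70827266e-02,
        2.91964004e-02, -1.09681378e-04]), 'tool_pos': array([ 0.26941271, -0.53588674,  0.40377463]), 'orientation': array([-3.05515790e+00, -7.24667499e-01,  4.00746994e-04]), 'force': array([-0.60600601,  0.18460927, -0.21190083]), 'wrist_torque': array([0.02127403, 0.03567622, 0.01608058]), 'gripper_force': 0.0, 'opening': 0.09263848119038012}
```

View pics/top0.png

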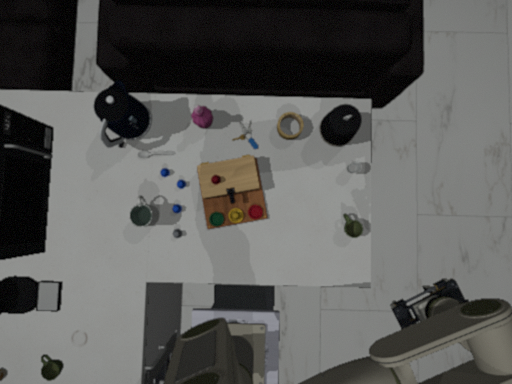

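View pics/side0.png

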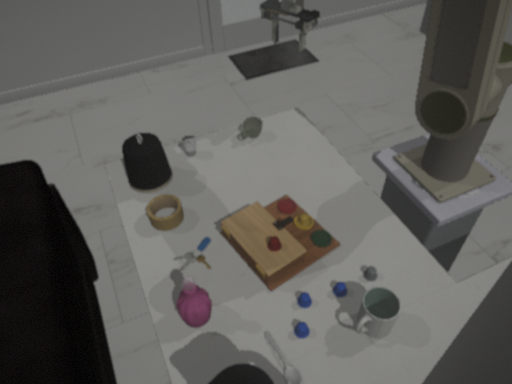

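The top view shows one dark red capsule, on the lid at (216,179). The wells are red (256,212), yellow (236,215) and green (217,219), and the tab is near (231,195). The look-alikes, blue at (165,173), (181,184), (177,209) and grey at (178,233), stand on the worktop. The capsule on the lid fits the description, and I'll confirm it in a crop.

```bash
python3 - <<'E'
from h import *
a=cv2.imread('pics/top0.png');b=cv2.imread('pics/side0.png')
cr=np.hstack([cv2.resize(a[145:235,190:280],(400,400),interpolation=3),cv2.resize(b[185:295,210:345],(400,400),interpolation=3)])
cv2.imwrite('pics/crop0.png',cr)
for n,im,R in(('top',a,(145,235,190,280)),('side',b,(185,295,210,345))):
    c=get_calibration(n);s=im[R[0]:R[1],R[2]:R[3]];h=cv2.cvtColor(s,40)
    H,S,V=[h[...,i].astype(int) for i in range(3)]
    for nm,m in(('red',((H<6)|(H>168))&(S>140)&(V>50)),('yel',(H>22)&(H<34)&(S>150)&(V>70)),('grn',(H>45)&(H<90)&(S>80)),('blk',(V<35))):
        k,_,st,ce=cv2.connectedComponentsWithStats(m.astype(np.uint8))
        for i in range(1,k):
            if st[i,4]>12:
                u,v=ce[i]+[R[2],R[0]]
                print(n,nm,(u.round(1),v.round(1)),st[i,2:],*[ray(c,u,v,z).round(4)[:2] for z in(.016,.06,.08)])
E
```

```text
top red (np.float64(214.5), np.float64(179.0)) [ 7  8 38] [0.6261 0.0906] [0.6218 0.0849] [0.6198 0.0823]
top red (np.float64(255.0), np.float64(211.6)) [ 15  14 171] [ 0.5105 -0.0611] [ 0.5101 -0.0615] [ 0.5099 -0.0617]
top yel (np.float64(235.5), np.float64(214.8)) [12 13 92] [0.4971 0.0097] [0.4972 0.0068] [0.4972 0.0055]
top grn (np.float64(216.3), np.float64(218.7)) [ 14  14 152] [0.4809 0.0792] [0.4816 0.0739] [0.4819 0.0715]
top blk (np.float64(231.1), np.float64(195.0)) [ 7 14 63] [0.569  0.0278] [0.5666 0.0243] [0.5655 0.0227]
```

View pics/crop0.png

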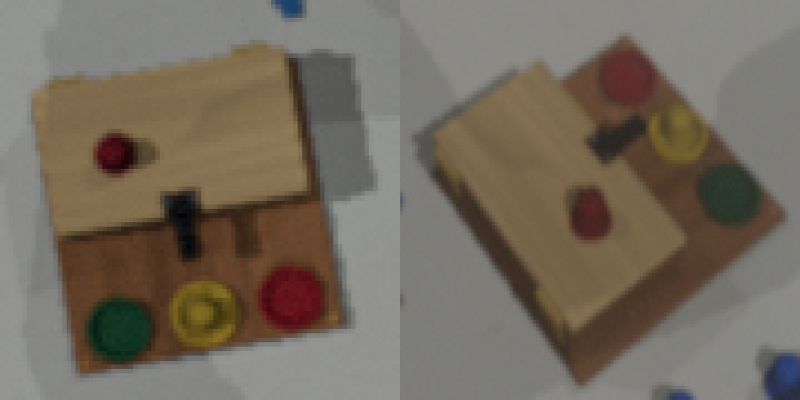

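The crop confirms it: the only dark red capsule stands on the lid, the red well is empty, and the yellow capsule is in the yellow well. I'll move above the caddy to refine with the wrist camera.

```bash
python3 -m handwheel '[[2.7,5.2,0.5,-0.026,0.3],[2.7,5.2,0.5,-0.026,0.3],[2.7,5.2,0.5,-0.026,0.3],[2.7,5.2,0.5,-0.026,0.3],[2.7,5.2,0.5,-0.026,0.3],[2.7,5.2,0.5,-0.026,0.3],[2.7,5.2,0.5,-0.026,0.3],[2.7,5.2,0.5,-0.026,0.3],[2.7,5.2,0.5,-0.026,0.3],[2.7,5.2,0.5,-0.026,0.3]]' 15 && python3 -m handwheel '[[0,0,0,0,0.3],[0,0,0,0,0.3]]'
python3 - <<'E'
from h import *
a,c=snap('wrist','w1.png');print(c,readout.read_state())
for p in([.6205,.083,.08],[.5105,-.061,.016]):print(proj(c,p))
E
```

```text
t: 1.35
tool_pos: [0.54, -0.0142, 0.4546]
orientation: [3.125, 0.321, -0.001]
force: [0.2, -1.5, -0.7]
opening: 0.0651
gripper_force: 0.0
t: 1.6
tool_pos: [0.5394, -0.0161, 0.4541]
orientation: [3.125, 0.324, -0.002]
force: [0.2, -0.4, 0.0]
opening: 0.0648
gripper_force: 0.0
{'fovy': 63.384609736528354, 'cx': 259.35835815327613, 'cy': 190.34969158496096, 'pose': array([[ 2.04180823e-01, -9.50236266e-01, -2.35289672e-01,
         6.03661723e-01],
       [-9.78933147e-01, -1.98123820e-01, -4.93644097e-02,
        -3.41100700e-03],
       [ 2.91363570e-04,  2.40412125e-01, -9.70670864e-01,
         4.32823325e-01],
       [ 0.00000000e+00,  0.00000000e+00,  0.00000000e+00,
         1.00000000e+00]])} {'t': 1.65, 'q': array([-1.25918000e-01, -4.89631535e-02,  1.58290794e+00, -5.01835746e-04,
        1.60863936e+00,  1.23934618e+00]), 'dq': array([-0.02075001, -0.00880798,  0.00255014,  0.00227994, -0.0008879 ,
        0.0016222 ]), 'joint_torque': array([ 1.14303555e+00, -4.70574653e+01, -5.00309908e+01,  1.35526881e-01,
       -7.94534851e-02,  1.39730761e-02]), 'tool_pos': array([ 0.53920508, -0.01674488,  0.45423162]), 'orientation': array([ 3.12475857e+00,  3.22224816e-01, -1.69532884e-03]), 'force': array([-0.98331636, -0.05737124,  0.0909814 ]), 'wrist_torque': array([-0.01149219, -0.04037146, -0.03302055]), 'gripper_force': 0.0, 'opening': 0.06533732076544489}
[183.76233972  80.62086927]
[286.32426031 190.15125795]
```

View pics/w1.png

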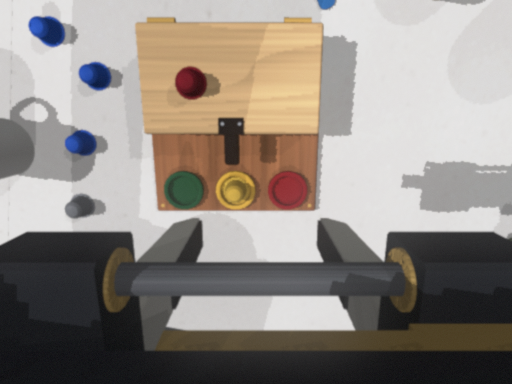

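The wrist view shows the capsule at (191,83), the tab at about (232,145), and the wells: green (184,190), yellow (236,190), red (288,190). I'll fit the silhouettes.

```bash
cat >> h.py <<'E'
from scipy.optimize import least_squares
def blob(im,lo,hi,R,hue):
    h=cv2.cvtColor(im,41)[R[0]:R[1],R[2]:R[3]].astype(int);H,S,V=h[...,0],h[...,1],h[...,2]
    m=((H<hue[1])&(H>=hue[0])|(hue[0]<0)&(H>180+hue[0]-1))&(S>lo)&(V>hi)
    k,l,st,ce=cv2.connectedComponentsWithStats(m.astype(np.uint8));i=1+np.argmax(st[1:,4])
    ct,_=cv2.findContours((l==i).astype(np.uint8),0,2)
    hu=cv2.convexHull(ct[0])[:,0]+[R[2],R[0]];return hu
def hullc(p):
    M=cv2.moments(cv2.convexHull(np.float32(p)));return np.array([M['m10'],M['m01']])/M['m00'],M['m00']
T=np.linspace(0,2*np.pi,60)
def fit(c,hu,r0,z0,r1,z1,x0):
    t,A=hullc(hu)
    def mod(x): return hullc([proj(c,[x[0]+r*np.cos(a),x[1]+r*np.sin(a),z]) for r,z in((r0,z0),(r1,z1)) for a in T])
    s=least_squares(lambda x:mod(x)[0]-t,x0,diff_step=1e-3);return s.x,A,mod(s.x)[1]
E
python3 - <<'E'
from h import *
# recompute the calibration for the same (still) arm pose
c=get_calibration('wrist');im=cv2.cvtColor(cv2.imread('pics/w1.png'),4)
print('cap',fit(c,blob(im,120,25,(55,110,160,225),(-8,8)),.018,.064,.012,.092,[.62,.083]))
r=fit(c,blob(im,100,60,(160,220,262,314),(-8,5)),.0275,.010,.0275,.018,[.51,-.06]);print('red',r)
g=fit(c,blob(im,80,20,(160,220,158,212),(45,95)),.0275,.010,.0275,.018,[.48,.08]);print('grn',g)
y=fit(c,blob(im,120,80,(160,220,205,265),(22,35)),.0275,.010,.0275,.018,[.5,.01]);print('yel',y)
d=g[0]-r[0];yaw=np.arctan2(-d[0],d[1]);m=(g[0]+r[0]+y[0])/3
ex=np.array([np.cos(yaw),np.sin(yaw)]);print('yaw',yaw,np.linalg.norm(d),'hinge',m+.2*ex,'tab',m+.055*ex,proj(c,[*(m+.055*ex),.065]))
h=cv2.cvtColor(im,41)[138:168,215:250,2]<45
ys,xs=np.nonzero(h);print('tabpix',xs.mean()+215,ys.mean()+138,ray(c,xs.mean()+215,ys.mean()+138,.065))
s=readout.read_state();a=np.arctan2(s['orientation'][1],s['orientation'][0])*2;print('toolx',a,s['tool_pos'])
E
```

```text
cap (array([0.62039479, 0.07795682]), 765.0, 869.1743440516875)
red (array([ 0.51026903, -0.06313784]), 1161.5, 1256.2418511456344)
grn (array([0.48151346, 0.07800499]), 1006.5, 1276.7623181145173)
yel (array([0.49814114, 0.01035175]), 322.5, 1260.7779353130609)
yaw 0.20098320694784405 0.1440422885206396 hinge [0.69261537 0.04833287] tab [0.5505341  0.01938611] [230.72256701 154.35250712]
tabpix 232.95238095238096 144.8095238095238 [0.56212366 0.0188547  0.065     ]
toolx 0.20551341261450634 [ 0.53920508 -0.01674488  0.45423162]
```

```bash
python3 -m handwheel '[[2.0,2.4,-3.8,0,0.3],[2.0,2.4,-3.8,0,0.3],[2.0,2.4,-3.8,0,0.3],[2.1,2.3,-3.8,0,0.3],[0,0,0,0,0.3],[0,0,0,0,0.3],[0,0,0,0,0.3]]' 15
python3 - <<'E'
from h import *
a,c=snap('wrist','w2.png');print(readout.read_state()['tool_pos'])
print('cap',fit(c,blob(a,120,25,(0,384,100,420),(-8,8)),.018,.064,.012,.092,[.62,.083]))
E
```

```text
t: 2.52
tool_pos: [0.6209, 0.0776, 0.3052]
orientation: [3.125, 0.32, 0.005]
force: [-0.5, -0.3, 0.1]
opening: 0.065
gripper_force: 0.0
[0.6208528  0.07782896 0.30513774]
cap (array([0.62194679, 0.07976384]), 1691.0, 1994.860698214732)
```

View pics/w2.png

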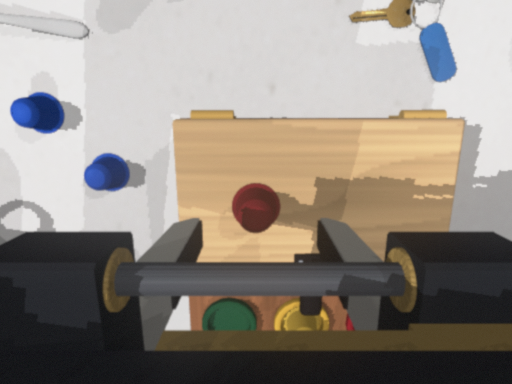

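The capsule at (256,207) is centred between the fingers, and the refined fit is within 2 mm. I'll descend and close.

```bash
python3 -m handwheel '[[0.1,0.15,-2.4,0,0.3],[0,0,-2.2,0,0.3],[0,0,0,0,0.3],[0,0,0,0,0.5],[0,0,0,0,0.8],[0,0,0,0,0.8],[0,0,0,0,0.8],[0,0,0,0,0.8]]' 10; python3 -m handwheel '[[0,0,1.5,0,0.8],[0,0,3,0,0.8],[0,0,3,0,0.8],[0,0,0,0,0.8],[0,0,0,0,0.8]]'
python3 - <<'E'
from h import *
a,c=snap('wrist','w3.png');print(readout.read_state()['tool_pos'])
E
```

```text
t: 3.58
tool_pos: [0.6217, 0.0804, 0.2572]
orientation: [3.125, 0.323, 0.001]
force: [-0.2, -0.3, 2.5]
opening: 0.0306
gripper_force: 9.9
t: 4.2
tool_pos: [0.6213, 0.0805, 0.3314]
orientation: [-3.125, -0.323, 0.001]
force: [0.7, 0.2, -1.2]
opening: 0.0307
gripper_force: 9.6
[0.6210582  0.08039198 0.33056395]
```

View pics/w3.png

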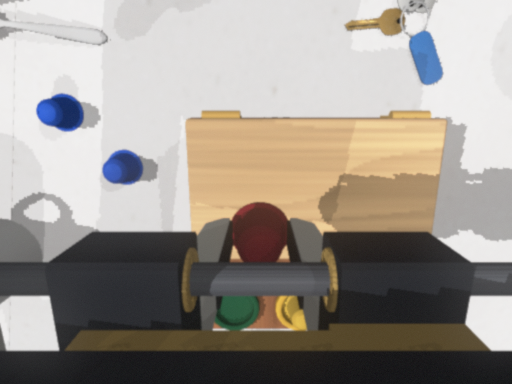

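The capsule is gripped (opening 31 mm, rim around (260,233)). I'll work out its in-hand offset from the far rim edge at about (260,203).

```bash
python3 - <<'E'
from h import *
c=get_calibration('wrist');im=cv2.cvtColor(cv2.imread('pics/w3.png'),4);s=readout.read_state()['tool_pos']
h=cv2.cvtColor(im,41).astype(int);m=((h[...,0]<8)|(h[...,0]>172))&(h[...,1]>120)&(h[...,2]>20)
m[:190]=0;m[265:]=0;ys,xs=np.nonzero(m&(abs(np.arange(512)-260)<40)[None]);v=ys.min()
ex=np.array([np.cos(.2055),np.sin(.2055)])
for vv in(v,v+1):
  p=ray(c,260,vv,s[2]-.193);print(vv,(p[:2]-s[:2])@ex-.018,(p[:2]-s[:2])@[-ex[1],ex[0]])
d=np.array([.5103,-.0631])-s[:2];print(s,d)
E
```

```text
203 -0.00255686083213349 -0.0010949788245702787
204 -0.0031554835349474186 -0.0010946931404998952
[0.6210582  0.08039198 0.33056395] [-0.1107582  -0.14349198]
```

```bash
python3 -m handwheel '[[-2.2,-2.85,0,0,0.8],[-2.2,-2.85,0,0,0.8],[-2.2,-2.85,-1,0,0.8],[-2.2,-2.9,-2,0,0.8],[-2.2,-2.9,-3,0,0.8],[0,0,-3,0,0.8],[0,0,0,0,0.8],[0,0,0,0,0.8]]'
python3 - <<'E'
from h import *
a,c=snap('wrist','w4.png');s=readout.read_state();print(s['tool_pos'],np.array([.5103,-.0631])-s['tool_pos'][:2])
E
```

```text
t: 5.25
tool_pos: [0.5118, -0.0628, 0.2421]
orientation: [-3.125, -0.323, 0.0]
force: [0.6, -0.6, 0.3]
opening: 0.0304
gripper_force: 9.6
[ 0.51217836 -0.06285055  0.24280757] [-0.00187836 -0.00024945]
```

View pics/w4.png

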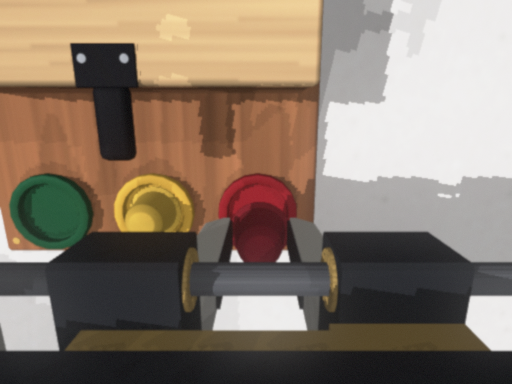

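The capsule hangs over the red well, whose ring spans columns 218–297 with its far edge at row 174. I'll check the well centre from this closer view.

```bash
python3 - <<'E'
from h import *
c=get_calibration('wrist');s=readout.read_state()['tool_pos'];ex=np.array([np.cos(.2055),np.sin(.2055)]);ey=np.array([-ex[1],ex[0]])
p=ray(c,258,174,.018)[:2]-.0275*ex;print('from far',p,ray(c,218,212,.018),ray(c,297,212,.018))
im=cv2.cvtColor(cv2.imread('pics/w4.png'),4)
g=fit(c,blob(im,80,20,(160,260,0,105),(45,95)),.0275,.010,.0275,.018,[.48,.08]);print('grn',g,g[0]-.144*ey)
print('rim', ray(c,260,203,s[2]-.193)[:2]-.018*ex,s)
E
```

```text
from far [ 0.51157323 -0.06298545] [ 0.50696052 -0.0358776   0.018     ] [ 0.51798792 -0.08894433  0.018     ]
grn (array([0.48226564, 0.07818756]), 4645.5, 5315.185393469797) [ 0.5116498  -0.06278255]
rim [ 0.5104556  -0.06449229] [ 0.51217836 -0.06285055  0.24280757]
```

```bash
python3 -m handwheel '[[0.15,0.05,-1.8,0,0.8],[0,0,-1.2,0,0.8],[0,0,-0.6,0,0.8],[0,0,0,0,0.8],[0,0,0,0,0.8]]'
```

```text
t: 5.92
tool_pos: [0.513, -0.0626, 0.2056]
orientation: [-3.125, -0.323, 0.0]
force: [0.7, -0.4, 0.3]
opening: 0.0311
gripper_force: 9.6
```

Next I release with a partial opening so the fingers stay clear of the yellow capsule, then lift slowly.

```bash
python3 -m handwheel '[[0,0,0,0,0.6],[0,0,0,0,0.55],[0,0,0,0,0.5],[0,0,0,0,0.5],[0,0,2,0,0.5],[0,0,4,0,0.5],[0,0,4,0,0.5],[0,0,4,0,0.5],[-2,0.5,0,0,0.5],[0,0,0,0,0.5]]'
python3 - <<'E'
from h import *
a,c=snap('wrist','w5.png');s=readout.read_state();print(s['tool_pos'])
print(proj(c,[.5113,-.063,.018]),proj(c,[.5113,-.063,.04]),'tab',proj(c,[.5498,.0184,.065]))
E
```

```text
t: 7.18
tool_pos: [0.4926, -0.0574, 0.3462]
orientation: [3.125, 0.323, 0.001]
force: [0.1, -0.0, 0.1]
opening: 0.0464
gripper_force: 0.0
[ 0.49283987 -0.05751748  0.34565592]
[267.77271764 164.00627157] [268.40854644 167.71106532] tab [180.74258067 106.50420126]
```

View pics/w5.png

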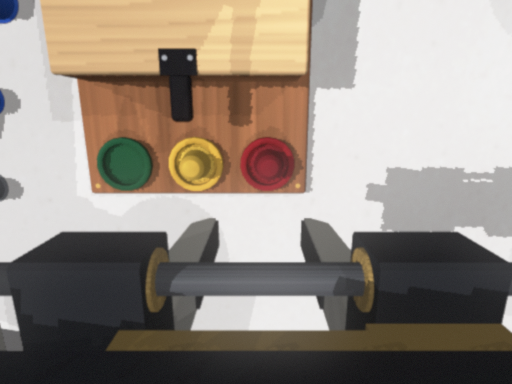

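The red capsule stands upright and centred in the red well at (267,163), the lid is shut, and the tab's grip point is at about (181,106). Next is the tab.

```bash
python3 -m handwheel '[[2.0,2.6,-1,0,0.5],[2.0,2.5,-1,0,0.5],[1.8,2.5,-1,0,0.5],[0,0,-3,0,0.5],[0,0,-3,0,0.5],[0,0,-2.7,0,0.5],[0,0,0,0,0.5],[0,0,0,0,0.5]]' 15
python3 - <<'E'
from h import *
a,c=snap('wrist','w6.png');s=readout.read_state();print(s['tool_pos'])
E
```

```text
t: 8.22
tool_pos: [0.5515, 0.0184, 0.2293]
orientation: [3.125, 0.323, 0.0]
force: [0.3, -0.4, -0.1]
opening: 0.0467
gripper_force: 0.0
[0.55175004 0.01833122 0.22990247]
```

View pics/w6.png

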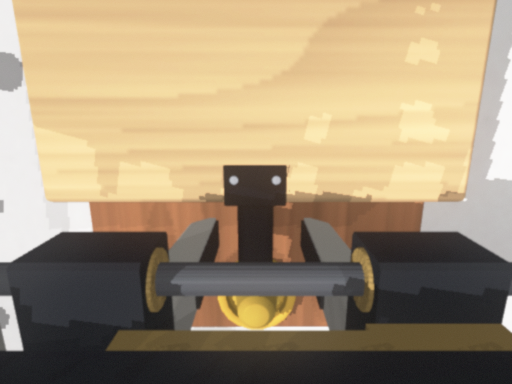

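The tab is centred between the fingers (columns 237–273). I'll close, then lift along the hinge arc.

```bash
python3 -m handwheel '[[0,0,0,0,0.7],[0,0,0,0,0.9],[0,0,0,0,0.95],[0,0,0,0,0.95],[0,0,0,0,0.95]]' 20; python3 -m handwheel '[[0.06,0.01,0.95,0,0.95],[0.06,0.01,0.95,0,0.95],[0.18,0.04,0.93,0,0.95],[0.18,0.04,0.93,0,0.95],[0.3,0.06,0.9,0,0.95],[0.3,0.06,0.9,0,0.95],[0.41,0.085,0.85,0,0.95],[0.41,0.085,0.85,0,0.95],[0,0,0,0,0.95]]'
```

```text
t: 8.9
tool_pos: [0.5509, 0.0198, 0.2291]
orientation: [-3.122, -0.323, -0.0]
force: [-1.7, 9.6, 3.7]
opening: 0.0178
gripper_force: 20.0
t: 10.02
tool_pos: [0.5698, 0.0238, 0.3015]
orientation: [-3.122, -0.324, 0.001]
force: [-2.7, 8.3, -1.5]
opening: 0.0174
gripper_force: 20.0
```

```bash
python3 -m handwheel '[[0.51,0.105,0.79,0,0.95],[0.51,0.105,0.79,0,0.95],[0.61,0.125,0.71,0,0.95],[0.61,0.125,0.71,0,0.95],[0.7,0.145,0.62,0,0.95],[0.7,0.145,0.62,0,0.95],[0.77,0.16,0.53,0,0.95],[0.77,0.16,0.53,0,0.95],[0,0,0,0,0.95],[0,0,0,0,0.95]]'
python3 - <<'E'
from h import *
s=readout.read_state();a,c=snap('side','s7.png');t=s['tool_pos'];print(t,s['force'],s['gripper_force'],s['opening'])
hx=np.array([.6925,.048]);r=-(t[:2]-hx)@[np.cos(.203),np.sin(.203)];z=t[2]-.170-.06;print(np.degrees(np.arctan2(z,r)),np.hypot(z,r))
b=cv2.imread('pics/s7.png');cv2.imwrite('pics/s7c.png',cv2.resize(b[110:310,190:390],(600,600),interpolation=2))
E
```

```text
t: 11.28
tool_pos: [0.6215, 0.0346, 0.3537]
orientation: [-3.122, -0.324, 0.002]
force: [-0.3, 8.2, -1.7]
opening: 0.0176
gripper_force: 20.0
[0.62149536 0.03457739 0.35369283] [-0.30856658  8.21225023 -1.68218725] 19.999320209026337 0.017604174166609737
59.70949662532049 0.14324935300635427
```

View pics/s7c.png

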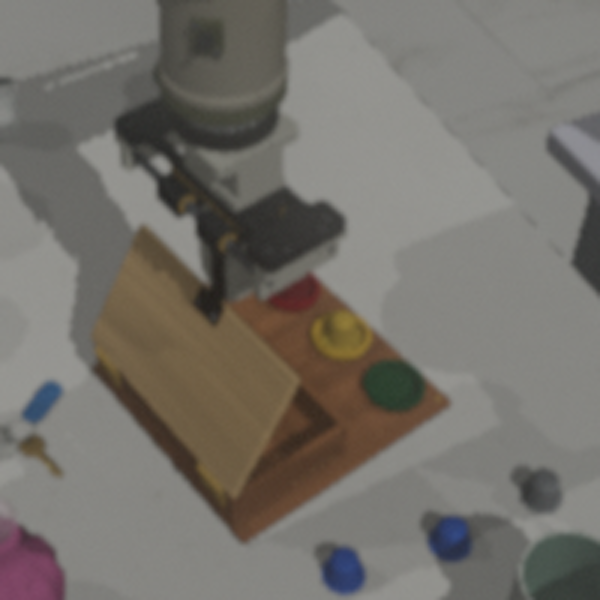

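The lid stands open and held by its tab. From the geometry it is at 59.7°, on a radius of 143 mm, and the grip is 20 N. The capsules are in place, so I'll let it settle briefly and hand in.

```bash
python3 -m handwheel '[[0,0,0,0,0.95],[0,0,0,0,0.95],[0,0,0,0,0.95]]' && python3 -c "
from plant import job;print(job.close_job())"
```

```text
t: 11.7
tool_pos: [0.6214, 0.0346, 0.3537]
orientation: [-3.122, -0.324, 0.002]
force: [0.3, 8.1, -2.2]
opening: 0.0178
gripper_force: 20.0
the job is handed in; nothing more can be done
None
```

The red capsule stands upright in the red well, and the lid is held by its tab at about 60° (59.7° worked out from the arm's position); I handed the job in at 11.7 s, and no verdict came back.

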